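# Stack the fittings tray on its mate and latch it

### The arm

A 6-joint arm with a two-finger parallel gripper is mounted at the origin on the work surface. World frame = base frame: x ahead of the robot, y to its left, z up, the work surface at z = 0. Lengths are in m, angles in rad, forces in N, time in s.
With the tool pointing down it reaches from about 0.35 to 0.85 m from the base axis. Payload 8.1 kg.
Tool frame: the origin (TCP) lies on the mounting face of the last link; the fingertips stand 186 mm ahead of it and the grasp point (between the pads) lies 167 mm ahead of it; y points along the fingers, x is the direction in which the jaws open and shut, and the axes are right-handed (so a half turn about y gives the same grasp; the last joint's range is limited). The gripper opens to 93 mm and grips with 3 to 60 N. Pads are 15 mm wide; open, the fingers measure 128 mm over their backs; the gripper's body (75 mm by 188 mm) begins 65 mm behind the grasp point.
Start: joints at [-1.187, 0.13, 1.488, -0, 1.523, -0.085], TCP at [0.271, -0.535, 0.405] pointing down, gripper open.
Joint ranges: [-2.96, 2.96], [-0.89, 2.26], [0.02, 2.5], [-1.34, 4.48], [0, 2.73], [-2.66, 2.66]. Speed limits (rad/s): [2.39, 2.39, 2.79, 3.14, 3.14, 3.14].

### API

Orientations are given as a rotation vector (axis times angle).
In Python, from plant import robot, imaging gives the robot as it stands.
- The arm moves only by the shell command python3 -m inch 'ROWS' [OPENING] [FORCE]. ROWS is JSON, a list of rows, each an object of numbers: "x", "y", "z": the shift along the tool's x, y, z in mm; "twist": the turn about the tool's y in rad. In form: [{"x": .., "y": .., "z": .., "twist": ..}, ...]. A call has 1 to 12 rows; each row shifts and turns the commanded pose from where the row before left it, along the tool's axes as they then stand; what a row does not reach is not made up. A row lasts 1/10 s, in which the tool goes at most 50 mm and 8.59 degrees, less where a joint would pass 70% of its speed; a pose out of reach is approached as far as the arm can. A call with a gripper value outside its range is refused whole. OPENING is the gripper command: -1 is shut, 1 is fully open, values between are in proportion, set as the call begins (- or left out, the last holds). The fingers move at their own pace and stop on an object; FORCE is the grip in N (left out, the last holds). Time passes only in rows, so rows that do not move let the fingers close. It gives the time, the measured TCP pose, the force and the opening at its end, in the units of the state.
- robot.read_state(): the state, without advancing time (a new reading comes with each control period).
- imaging.read_camera(name): name is "scene" or "top" or "wrist"; returns a dict with "color" (420x560x3 uint8, red, green, blue), "depth" (420x560 float32, m along the optical axis (not along the pixel's ray), 0 where there is no reading), "fx", "fy", "cx", "cy" (pixels), "k1" (the pictures are not rectified: a ray, as slopes to the right and down, at radius r is drawn at 1 + k1 r^2 times it, then the intrinsics apply), "rvec" (rotation vector, rad) and "tvec" (3), from world to camera coordinates, as OpenCV has them; the wrist camera has in their place "tool_from_camera" (4x4, takes a point from camera to tool coordinates, whose origin is the TCP and whose axes are the tool frame's). Camera axes: x right, y down, z forward; pixel columns grow to the right and rows downward; lengths in m; the calibration is good to about 2 mm. A picture is of the moment at which its call begins: read the wrist's pose just before it.
- robot.close_job(): hands the job in, once; it reports no verdict.
The state is a dict: "t": time; "q": joint angles; "dq": joint speeds; "joint_torque": joint torques, N m; "tool_pos": TCP position; "orientation": TCP orientation; "force": force on the tool from outside, world axes, zero at the start; "wrist_torque": the same for the moment, N m; "opening": finger opening in m.
Only numpy, scipy, OpenCV 4.12 (cv2) and the standard library are available. Lean on these libraries where they do the work, as an engineer would, in place of code of your own. Each camera call takes 0.05 s, during which the arm holds its last target.

### The job

Pick up the orange fittings tray by its black handle and stack it on the blue tray in the bench dock, feeling gently for the place where its four lugs drop into the blue tray's sockets until it sits fully home and level. Then swing the red-posted turn latch all the way over the tray's lip to lock it, and let go. Keep the tray upright, never drop or force it, and leave the other things on the bench alone.

Things in the scene. Friction and masses are not known exactly. Their poses are not given: they have to be found in the camera images.
- tray_handle (a point): Centre of the black handle bar of the loose orange tray; x along the tray, y across, z up. Bar 160 long (x), 14 wide (y), 16 tall; its centre is 87 mm above the tips of the tray's lugs, on which it stands on the bench at first. Steel posts at x +-75 carry it; 29 mm is free below the bar. Mass 0.5 to 0.8 kg, balanced under the handle.
- tray_base (a point): Centre of the orange tray's base, level with the underside of its base plate, 10 mm above the lug tips; axes as the handle. Plate 200 x 140 x 8; walls 190 x 104 rising to 50 above the lug tips, so an 18 wide lip runs along each long side. Four black round lugs, 14 diameter, 10 long, last 3 mm tapering to 11, at x +-70, y +-56. Same after half a turn.
- dock: Steel rail plate fixed to the bench, carrying the blue tray. Origin on the bench; x along the rails, y across towards the latch, z up. The blue tray is held fast by friction on the rails where it was last pushed: its centre is at y = 0 and anywhere from x = +5 to +40 mm in this frame; this is not measured.
- dock_top (a point): Point 50 mm above the dock's origin, at the height of the blue tray's flange tops. Blue tray 240 (x) x 140 (y), flanges 28 wide along the long sides, with four square sockets 16.5 wide at x +-70, y +-56 from the blue tray's own centre. Over them the lugs drop 10 mm; handle centre 137 mm above the bench with the lugs on the flanges, 127 fully home.
- latch (a joint): Turn latch, rad. 0 to 0.15 at the start: open, tail along the dock's +x. Turns counter-clockwise from above to its stop at 1.5: tail away from the trays, nose over the orange lip. Axis at dock x 0, y 90 mm; bar 14 wide, underside 60 mm above the bench, 2 mm over the lip of a tray fully home; a tray not home is in its way. About 2 N at the post turns it.
- latch_post (a point): Red upright thumb post on the latch's tail, 12 mm diameter, 36 tall (66 to 102 mm above the bench), 45 mm from the latch's axis; the point is 84 mm above the bench, half-way up.
- pliers: Pliers with red handles, loose, about 170 x 70 x 20, lying on the bench; leave alone.
- ubend: Bent copper tube, loose, about 150 x 90 x 12, lying on the bench; leave alone.
- union: Brass pipe union, loose, 36 diameter, 52 tall, standing on the bench; leave alone.

How it is judged:
By the outcome, as a careful person would: the job done as asked, in the order asked, and still so for the second after the job is handed in, with the robot touching nothing.
It also fails if it takes over 72 s, if anything falls off the work surface, if the arm or the gripper's body presses on something with over 40 N, if the wrist force passes 120 N, or if a joint passes its speed limit or range.

## Working session

There is one attempt and no reset: what is moved stays moved. The work goes in short steps, Python scripts to look and compute and a shell command to move; the robot and the scene stay as the last step left them, time stands still between calls to the robot, and variables do not carry over. Pictures are saved under pics/ and viewed, and the job is handed in when it is done.

```bash
ls; mkdir -p pics; python3 - <<'E'
from plant import robot, imaging
import cv2,numpy as np
s=robot.read_state(); print({k:np.round(v,4).tolist() for k,v in s.items()})
for n in ["scene","top","wrist"]:
    c=imaging.read_camera(n); cv2.imwrite(f"pics/{n}0.png",c["color"][:,:,::-1])
    np.savez(f"pics/{n}0.npz",**c)
    print(n,{k:np.round(v,4).tolist() for k,v in c.items() if k not in("color","depth")})
E
```

```text
pics
{'t': 0.0, 'q': [-1.1874, 0.1312, 1.4893, -0.0, 1.523, -0.0854], 'dq': [-0.0004, -0.0007, -0.0011, -0.0003, -0.0001, -0.0005], 'joint_torque': [0.0011, -55.9841, -49.1759, 0.077, 0.0351, -0.0001], 'tool_pos': [0.271, -0.5351, 0.4037], 'orientation': [-1.3941, 0.8585, -0.856], 'force': [0.0384, 1.0923, -0.2145], 'wrist_torque': [0.0407, -0.0275, 0.0019], 'opening': 0.0931}
scene {'fx': 398.3084, 'fy': 398.3084, 'cx': 278.4686, 'cy': 207.1205, 'k1': -0.0482, 'rvec': [1.4433, 2.116, -0.8597], 'tvec': [0.2431, -0.342, 1.3718]}
top {'fx': 416.967, 'fy': 416.967, 'cx': 272.9844, 'cy': 202.28, 'k1': 0.0264, 'rvec': [2.162, -2.2057, 0.072], 'tvec': [0.0035, 0.629, 0.8596]}
wrist {'fx': 320.1234, 'fy': 320.1234, 'cx': 277.375, 'cy': 207.225, 'k1': -0.0714, 'tool_from_camera': [[1.0, 0.0017, 0.0017, 0.0004], [-0.0011, -0.2949, 0.9555, 0.0205], [0.0021, -0.9555, -0.2949, 0.0828], [0.0, 0.0, 0.0, 1.0]]}
```

View pics/scene0.png

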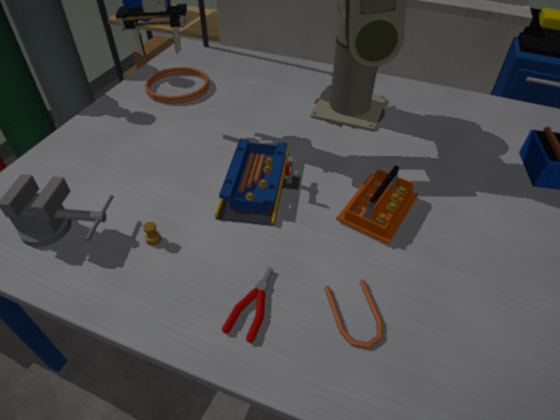

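View pics/top0.png

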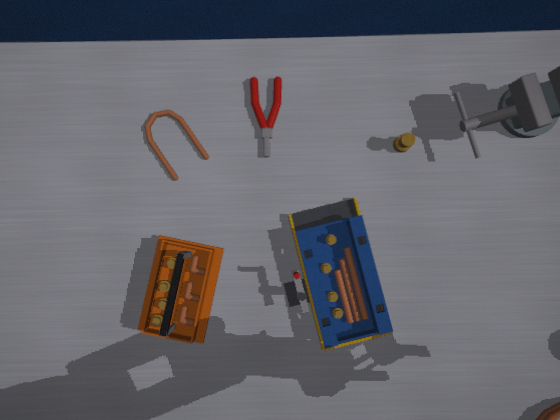

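View pics/wrist0.png

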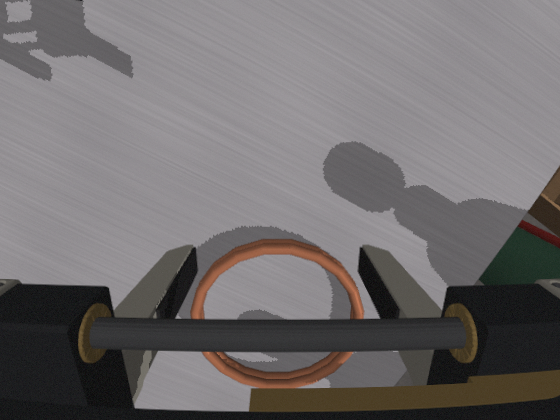

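```bash
python3 - <<'E'
from scipy.spatial.transform import Rotation as R
print(R.from_rotvec([-1.3941, 0.8585, -0.856]).as_matrix().round(3))
E
```

```text
[[ 0.452 -0.001  0.892]
 [-0.892  0.002  0.452]
 [-0.002 -1.     0.   ]]
```

```bash
cat > h.py <<'E'
import cv2,numpy as np
from scipy.spatial.transform import Rotation as R
def K(c): return np.array([[float(c["fx"]),0,float(c["cx"])],[0,float(c["fy"]),float(c["cy"])],[0,0,1]])
def D(c): return np.array([float(c["k1"]),0,0,0.])
def ext(c,pose=None):
    # returns world_from_cam R,t
    if "rvec" in c:
        r=cv2.Rodrigues(np.asarray(c["rvec"],float))[0]; t=np.asarray(c["tvec"],float).ravel()
        return r.T,-r.T@t
    T=np.asarray(c["tool_from_camera"],float); p,o=pose
    r=R.from_rotvec(o).as_matrix()
    return r@T[:3,:3], r@T[:3,3]+np.asarray(p)
def plane(c,uv,z,pose=None):
    uv=np.asarray(uv,float).reshape(-1,1,2)
    n=cv2.undistortPoints(uv,K(c),D(c))[:,0]
    Rw,o=ext(c,pose); d=np.c_[n,np.ones(len(n))]@Rw.T
    return o+d*((z-o[2])/d[:,2])[:,None]
def proj(c,P,pose=None):
    Rw,o=ext(c,pose); r=Rw.T; t=-r@o
    return cv2.projectPoints(np.asarray(P,float).reshape(-1,1,3),cv2.Rodrigues(r)[0],t,K(c),D(c))[0][:,0]
def cloud(c,pose=None):
    d=c["depth"]; v,u=np.nonzero(d>0)
    n=cv2.undistortPoints(np.c_[u,v].astype(float).reshape(-1,1,2),K(c),D(c))[:,0]
    Rw,o=ext(c,pose); P=np.zeros(d.shape+(3,))*np.nan
    P[v,u]=o+(np.c_[n,np.ones(len(n))]*d[v,u][:,None])@Rw.T
    return P
E
python3 - <<'E'
from h import *
c=dict(np.load("pics/top0.npz"))
im=c["color"][:,:,::-1]
cv2.imwrite("pics/topA.png",cv2.resize(im[185:365,270:410],None,fx=4,fy=4,interpolation=cv2.INTER_CUBIC)[:600])
cv2.imwrite("pics/topB.png",cv2.resize(im[225:355,120:240],None,fx=4.5,fy=4.5,interpolation=cv2.INTER_CUBIC))
P=cloud(c)
for u,v in [(180,290),(340,275),(296,275),(292,293),(440,300),(360,240)]:
    print(u,v,P[v,u].round(4))
print(ext(c)[1], ext(dict(np.load("pics/scene0.npz")))[1])
E
```

```text
180 290 [0.4497 0.1884 0.0199]
340 275 [ 0.474  -0.1461  0.0196]
296 275 [ 0.4842 -0.0503  0.1017]
292 293 [ 0.4367 -0.0455  0.0058]
440 300 [ 4.160e-01 -3.585e-01 -2.000e-04]
360 240 [ 0.5457 -0.1931  0.0062]
[ 0.56741    -0.01193155  0.90141712] [1.21569586 0.20262333 0.73412212]
```

View pics/topA.png

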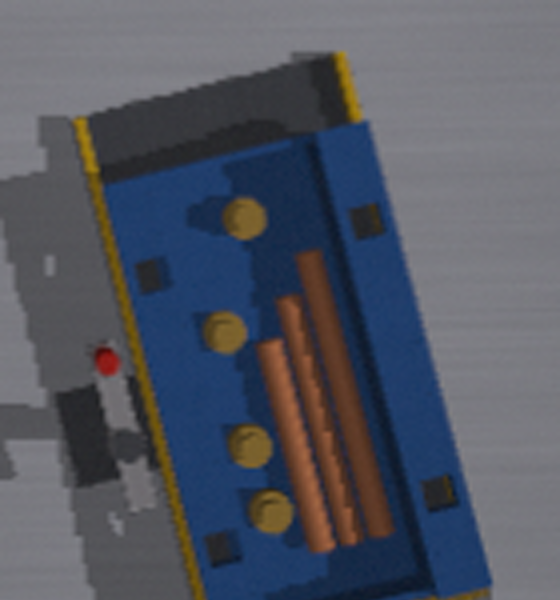

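View pics/topB.png

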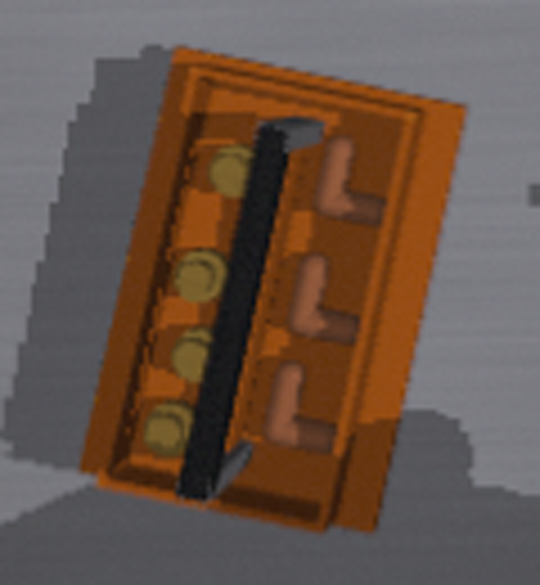

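```bash
cat > m.py <<'E'
from h import *
c=dict(np.load("pics/top0.npz"))
g=c["color"].astype(int); 
# sockets: dark weighted centroid in windows
pts=[]
for u,v in [(152,275),(369,220),(222,548),(438,493)]:
    u=270+u/4;v=185+v/4
    u0,v0=int(round(u)),int(round(v))
    w=6; b=g[v0-w:v0+w+1,u0-w:u0+w+1,2].astype(float)
    hi=np.percentile(b,80); lo=b.min(); 
    wt=np.clip((hi-12-b),0,None); wt=np.clip(wt/(hi-lo),0,.5)
    yy,xx=np.mgrid[-w:w+1,-w:w+1]
    m=(abs(xx)<=5)&(abs(yy)<=5); wt=wt*m
    pts.append([u0+(wt*xx).sum()/wt.sum(),v0+(wt*yy).sum()/wt.sum()])
pts=np.array(pts); print(pts.round(2))
P=plane(c,pts,0.05)
print(P.round(4))
# order: (+x,+y),(+x,-y),(-x,+y),(-x,-y)
a,b,cc,d=P[:,:2]
print("center",P.mean(0), "dx",np.linalg.norm(a-cc),np.linalg.norm(b-d),"dy",np.linalg.norm(a-b),np.linalg.norm(cc-d))
for v in (a-cc,b-d): print("yaw",np.degrees(np.arctan2(v[1],v[0])))
for v in (a-b,cc-d): print("yawy",np.degrees(np.arctan2(-v[0],v[1])))
# red post
r=(g[...,0]>110)&(g[...,1]<60)&(g[...,2]<60); r[:, :285]=0; r[:,310:]=0; r[:250]=0;r[300:]=0
v,u=np.nonzero(r); print("post px",u.mean(),v.mean(),len(u)); print(plane(c,[[u.mean(),v.mean()]],0.10))
# handle
hsv=cv2.cvtColor(c["color"],cv2.COLOR_RGB2HSV)
k=(g.max(2)<40).astype(np.uint8); k[:225]=0;k[355:]=0;k[:,:150]=0;k[:,195:]=0
n,l,st,ce=cv2.connectedComponentsWithStats(k); i=1+st[1:,4].argmax(); print(st[i],ce[i])
cnt=cv2.findContours((l==i).astype(np.uint8),cv2.RETR_EXTERNAL,cv2.CHAIN_APPROX_NONE)[0][0]
rc=cv2.minAreaRect(cnt); print(rc)
print(plane(c,cv2.boxPoints(rc),0.095).round(4)); print(plane(c,[rc[0]],0.095))
Pc=cloud(c); print("handle depth pts",np.nanpercentile(Pc[l==i],[10,50,90],axis=0).round(4), np.nanmean(Pc[l==i],0))
E
python3 m.py
```

```text
[[307.48 253.47]
 [361.29 239.91]
 [325.09 321.79]
 [379.48 307.93]]
[[ 0.5216 -0.0771  0.05  ]
 [ 0.5469 -0.1869  0.05  ]
 [ 0.3853 -0.1087  0.05  ]
 [ 0.4107 -0.2182  0.05  ]]
center [ 0.46609618 -0.14769787  0.05      ] dx 0.13989699292733476 0.1397294092395838 dy 0.11265776298487545 0.1124312834081975
yaw 13.055145015981969
yaw 12.962329567972642
yawy 12.969078809902603
yawy 13.054400738523952
post px 296.6 275.44 25
[[ 0.48319437 -0.05148682  0.1       ]]
[159 253  25  83 611] [171.63502455 295.42062193]
((171.7559814453125, 294.1591796875), (8.549434661865234, 83.94927215576172), 11.888657569885254)
[[0.3779 0.2112 0.095 ]
 [0.5315 0.1784 0.095 ]
 [0.5278 0.1624 0.095 ]
 [0.3743 0.1954 0.095 ]]
[[0.45221567 0.18705282 0.095     ]]
handle depth pts [[0.3898 0.1733 0.0907]
 [0.4487 0.1873 0.0943]
 [0.5113 0.2018 0.0963]] [0.44988006 0.1875492  0.09360881]
```

```bash
python3 -m inch '[{"twist":0.136},{"twist":0.136},{"twist":0.136},{"twist":0.136},{"twist":0.136}]'; python3 -m inch '[{"x":-20},{"x":-42},{"x":-42},{"x":-42},{"x":-42},{"x":-42},{"x":-42},{"x":-42},{"x":-42},{"x":-42},{"x":-42},{"x":-42}]'
```

```text
$[0]: bad value
$[0]: bad value
```

```bash
python3 -m inch '[{"x":-42,"z":5},{"x":-42,"z":5},{"x":-42,"z":5},{"x":-42,"z":5},{"x":-42,"z":5},{"x":-35},{"x":-15},{"x":0},{}]'
cat > wl.py <<'E'
import sys
from plant import robot, imaging
from h import *
def look(name,cam="wrist"):
    s=robot.read_state(); c=imaging.read_camera(cam)
    np.savez(f"pics/{name}.npz",pos=s["tool_pos"],ori=s["orientation"],**c)
    cv2.imwrite(f"pics/{name}.png",c["color"][:,:,::-1])
    M=R.from_rotvec(s["orientation"]).as_matrix()
    print("t",round(float(s["t"]),2),"pos",np.round(s["tool_pos"],4),"yaw",np.degrees(np.arctan2(M[1,0],M[0,0])).round(2),"ydown",M[:,1].round(4),"F",np.round(s["force"],2),"T",np.round(s["wrist_torque"],2),"op",s["opening"],"q",np.round(s["q"],2))
if __name__=="__main__": look(*sys.argv[1:])
E
python3 wl.py w1
```

```text
t 0.15 pos [ 0.271  -0.5351  0.4039] yaw -63.14 ydown [-6.0e-04  1.4e-03 -1.0e+00] F [ 0.51 -0.09 -0.15] T [ 0.01  0.01 -0.03] op 0.0930556893235187 q [-1.19  0.13  1.49 -0.    1.52 -0.09]$[0]: bad value
```

View pics/w1.png

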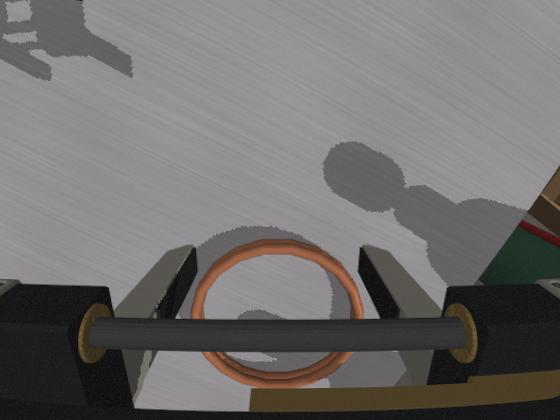

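The rows were refused, so nothing moved and the picture still shows the start view (orange ring at about 278,312). I'll give all four keys in each row.

```bash
python3 -m inch '[{"x":0,"y":0,"z":0,"twist":0.136},{"x":0,"y":0,"z":0,"twist":0.136},{"x":0,"y":0,"z":0,"twist":0.136},{"x":0,"y":0,"z":0,"twist":0.136},{"x":0,"y":0,"z":0,"twist":0.136}]'
```

```text
t: 0.7
tool_pos: [0.2711, -0.5352, 0.4044]
orientation: [-1.099, 1.368, -1.367]
force: [0.4, 0.7, -0.4]
opening: 0.0932
```

```bash
python3 -m inch '[{"x":-20,"y":0,"z":5,"twist":0},{"x":-42,"y":0,"z":5,"twist":0},{"x":-42,"y":0,"z":5,"twist":0},{"x":-42,"y":0,"z":5,"twist":0},{"x":-42,"y":0,"z":5,"twist":0},{"x":-42,"y":0,"z":0,"twist":0},{"x":-42,"y":0,"z":0,"twist":0},{"x":-42,"y":0,"z":0,"twist":0},{"x":-42,"y":0,"z":0,"twist":0},{"x":-42,"y":0,"z":0,"twist":0},{"x":-42,"y":0,"z":0,"twist":0},{"x":-42,"y":0,"z":0,"twist":0}]'
python3 -m inch '[{"x":-42,"y":0,"z":0,"twist":0},{"x":-42,"y":0,"z":0,"twist":0},{"x":-42,"y":0,"z":0,"twist":0},{"x":-42,"y":0,"z":0,"twist":0},{"x":-42,"y":0,"z":0,"twist":0},{"x":-35,"y":0,"z":0,"twist":0},{"x":-15,"y":0,"z":0,"twist":0},{"x":0,"y":0,"z":0,"twist":0},{"x":0,"y":0,"z":0,"twist":0}]'
python3 wl.py w1
```

```text
t: 1.9
tool_pos: [0.3965, -0.0675, 0.4048]
orientation: [-1.101, 1.363, -1.364]
force: [0.4, -0.0, -0.3]
opening: 0.0929
t: 2.8
tool_pos: [0.451, 0.1844, 0.4045]
orientation: [-1.103, 1.363, -1.363]
force: [0.5, -0.9, -0.1]
opening: 0.0928
t 2.8 pos [0.451  0.1844 0.4045] yaw -102.08 ydown [-7.e-04 -8.e-04 -1.e+00] F [ 0.52 -0.92 -0.11] T [ 0.1   0.04 -0.  ] op 0.09281118039693775 q [ 0.28 -0.18  1.79 -0.    1.53  2.06]
```

View pics/w1.png

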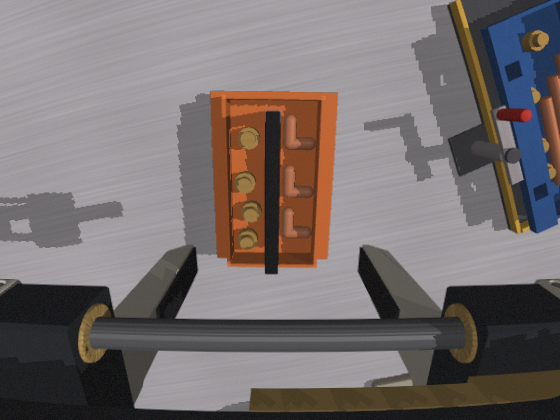

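The wrist view shows the tray with its bar, black, from (272,112) to (272,273), nearly upright in the picture. The dock, the red post at (515,115) and the dark latch block at (470,153) are at the right.

```bash
cat > bar.py <<'E'
import sys
from h import *
def bar(name,zb,win,th=28):
    c=dict(np.load(f"pics/{name}.npz")); pose=(c["pos"],c["ori"])
    g=c["color"].astype(int); k=(g.max(2)<th).astype(np.uint8)
    u0,v0,u1,v1=win; m=np.zeros_like(k); m[v0:v1,u0:u1]=1; k*=m
    n,l,st,ce=cv2.connectedComponentsWithStats(k); i=1+st[1:,4].argmax()
    cnt=cv2.findContours((l==i).astype(np.uint8),cv2.RETR_EXTERNAL,cv2.CHAIN_APPROX_NONE)[0][0]
    rc=cv2.minAreaRect(cnt); print(st[i],rc)
    P=plane(c,cv2.boxPoints(rc),zb,pose)[:,:2]; print(P.round(4))
    e=[P[1]-P[0],P[2]-P[1]]; e.sort(key=np.linalg.norm); 
    print("len",np.linalg.norm(e[1]),"wid",np.linalg.norm(e[0]),"ctr",P.mean(0),"yaw",np.degrees(np.arctan2(e[1][1],e[1][0])))
    Rm=R.from_rotvec(pose[1]).as_matrix(); d=np.r_[P.mean(0)-pose[0][:2],0]
    print("shift tool x,z mm",(Rm.T@d*1000).round(1))
bar(sys.argv[1],float(sys.argv[2]),[int(a) for a in sys.argv[3:7]],int(sys.argv[7]) if len(sys.argv)>7 else 28)
E
python3 bar.py w1 0.095 245 95 300 285
python3 - <<'E'
from h import *
c=dict(np.load("pics/w1.npz")); g=c["color"].astype(int); pose=(c["pos"],c["ori"])
# orange outline (base plate corners) at z ~0.018
m=((g[...,0]>90)&(g[...,2]<70)&(g[...,0]-g[...,2]>70)).astype(np.uint8); m[:, :205]=0;m[:,345:]=0; m[:85]=0; m[270:]=0
m=cv2.morphologyEx(m,cv2.MORPH_CLOSE,np.ones((25,25)))
cnt=max(cv2.findContours(m,cv2.RETR_EXTERNAL,cv2.CHAIN_APPROX_NONE)[0],key=cv2.contourArea)
rc=cv2.minAreaRect(cnt);print(rc,cv2.approxPolyDP(cnt,6,True)[:,0].tolist())
P=cloud(c,pose)
k=g.max(2)<28; k[:,:245]=0;k[:,300:]=0;k[:95]=0;k[285:]=0
print(np.nanmedian(P[k],0),np.nanmean(P[k],0))
E
```

```text
[265 148   2  16  17] ((265.5, 155.5), (1.0, 15.0), 0.0)
[[0.4882 0.1872]
 [0.5014 0.1842]
 [0.5012 0.1834]
 [0.488  0.1863]]
len 0.013525553362819399 wid 0.0008956033694291037 ctr [0.49472805 0.18526148] yaw -12.557755868890473
shift tool x,z mm [-10.   -0.   42.6]
((273.5, 178.5), (175.0, 127.0), 90.0) [[210, 92], [218, 256], [228, 265], [315, 266], [326, 258], [337, 93]]
[0.44539796 0.19481633 0.09417096] [0.44867989 0.19427002 0.09419949]
```

```bash
for t in 35 40 45 50; do python3 bar.py w1 0.095 250 95 295 285 $t; done; python3 -c "
import numpy as np
c=np.load('pics/w1.npz')['color']
print(c[200,255:290].tolist());print(c[104:120,272].tolist());print(c[264:280,272].tolist())"
```

```text
[ 265  112   15  161 1805] ((272.0, 192.0), (160.0, 14.0), 90.0)
[[0.5319 0.1775]
 [0.5294 0.1655]
 [0.3775 0.1975]
 [0.3804 0.2113]]
len 0.15519592435436166 wid 0.012182140850463269 ctr [0.45478725 0.18794525] yaw 168.12857142518843
shift tool x,z mm [-4.2 -0.   3. ]
[ 265  112   15  162 2174] ((272.0, 192.5), (161.0, 14.0), 90.0)
[[0.5319 0.1775]
 [0.5294 0.1655]
 [0.3764 0.1977]
 [0.3793 0.2116]]
len 0.1563318467880056 wid 0.012182140850463269 ctr [0.45423224 0.18806591] yaw 168.1286402505472
shift tool x,z mm [-4.2 -0.   2.4]
[ 265  112   15  162 2207] ((272.0, 192.5), (161.0, 14.0), 90.0)
[[0.5319 0.1775]
 [0.5294 0.1655]
 [0.3764 0.1977]
 [0.3793 0.2116]]
len 0.1563318467880056 wid 0.012182140850463269 ctr [0.45423224 0.18806591] yaw 168.1286402505472
shift tool x,z mm [-4.2 -0.   2.4]
[ 265  112   15  162 2231] ((272.0, 192.5), (161.0, 14.0), 90.0)
[[0.5319 0.1775]
 [0.5294 0.1655]
 [0.3764 0.1977]
 [0.3793 0.2116]]
len 0.1563318467880056 wid 0.012182140850463269 ctr [0.45423224 0.18806591] yaw 168.1286402505472
shift tool x,z mm [-4.2 -0.   2.4]
[[120, 68, 35], [126, 70, 40],
[... 261 characters left out ...]
32, 30, 31], [32, 34, 35], [31, 29, 31], [52, 37, 31], [122, 70, 39], [190, 100, 52], [191, 101, 54], [185, 99, 52], [130, 68, 36], [130, 71, 38], [130, 70, 37], [127, 67, 34], [128, 68, 34], [129, 69, 36], [129, 70, 36]]
[[133, 73, 41], [166, 88, 46], [190, 101, 52], [191, 102, 53], [191, 101, 52], [191, 101, 53], [142, 94, 78], [62, 59, 59], [30, 30, 30], [30, 30, 28], [31, 29, 30], [34, 30, 32], [33, 30, 32], [31, 30, 32], [31, 30, 32], [33, 33, 33]]
[[30, 29, 31], [32, 32, 32], [32, 31, 32], [31, 28, 31], [31, 30, 31], [32, 31, 34], [36, 34, 35], [28, 28, 26], [26, 24, 26], [47, 45, 44], [126, 122, 125], [165, 161, 165], [162, 159, 162], [161, 157, 161], [164, 161, 164], [164, 161, 164]]
```

```bash
python3 -m inch '[{"x":-4.4,"y":20,"z":1.5,"twist":0},{"x":0,"y":35,"z":0,"twist":0},{"x":0,"y":30,"z":0,"twist":0},{"x":0,"y":15,"z":0,"twist":0},{"x":0,"y":0,"z":0,"twist":0}]'
python3 wl.py w2; for t in 40 50; do python3 bar.py w2 0.095 200 10 350 320 $t; done
```

```text
t: 3.35
tool_pos: [0.4526, 0.1877, 0.3025]
orientation: [-1.105, 1.366, -1.364]
force: [-0.5, -0.1, 0.2]
opening: 0.0931
t 3.35 pos [0.4526 0.1877 0.3025] yaw -102.19 ydown [-0.0042 -0.0014 -1.    ] F [-0.52 -0.11  0.23] T [-0.02  0.04  0.05] op 0.09307133140057124 q [ 0.29 -0.09  1.91 -0.    1.33  2.07]
[ 264  113   23  207 4036] ((275.0, 216.0), (206.0, 22.0), 90.0)
[[0.5324 0.1774]
 [0.5298 0.1653]
 [0.396  0.1928]
 [0.3992 0.2077]]
len 0.13664491044135998 wid 0.012380896549442496 ctr [0.46435511 0.18577516] yaw 168.39922117950337
shift tool x,z mm [-0.6 -0.  11.9]
[ 264  113   23  207 4333] ((275.0, 216.0), (206.0, 22.0), 90.0)
[[0.5324 0.1774]
 [0.5298 0.1653]
 [0.396  0.1928]
 [0.3992 0.2077]]
len 0.13664491044135998 wid 0.012380896549442496 ctr [0.46435511 0.18577516] yaw 168.39922117950337
shift tool x,z mm [-0.6 -0.  11.9]
```

View pics/w2.png

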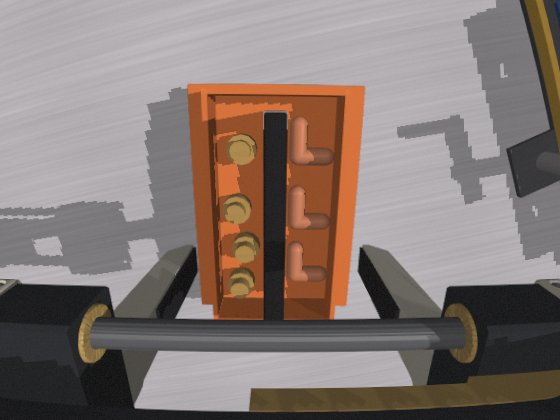

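Bar at column 275, midway between the fingers, far end at row 113, so the bar's centre is within 1 mm of the TCP axis. Descending and gripping.

```bash
python3 -m inch '[{"x":-0.5,"y":15,"z":0.3,"twist":0},{"x":0,"y":15,"z":0,"twist":0},{"x":0,"y":12,"z":0,"twist":0},{"x":0,"y":6.5,"z":0,"twist":0},{"x":0,"y":0,"z":0,"twist":0}]'
python3 -m inch '[{"x":0,"y":0,"z":0,"twist":0},{"x":0,"y":0,"z":0,"twist":0},{"x":0,"y":0,"z":0,"twist":0},{"x":0,"y":0,"z":0,"twist":0},{"x":0,"y":0,"z":0,"twist":0},{"x":0,"y":0,"z":0,"twist":0},{"x":0,"y":0,"z":0,"twist":0},{"x":0,"y":0,"z":0,"twist":0}]' -1 40
python3 wl.py w3
```

```text
t: 3.9
tool_pos: [0.4536, 0.1894, 0.2554]
orientation: [-1.103, 1.364, -1.363]
force: [-1.4, -0.8, -0.5]
opening: 0.0929
t: 4.7
tool_pos: [0.4539, 0.1894, 0.2562]
orientation: [-1.102, 1.363, -1.363]
force: [-0.0, 0.2, 0.0]
opening: 0.0337
t 4.7 pos [0.4539 0.1894 0.2562] yaw -102.1 ydown [-0.  0. -1.] F [-0.    0.16  0.02] T [ 0.03  0.06 -0.02] op 0.03369008491860797 q [ 0.29 -0.04  1.94  0.    1.24  2.07]
```

View pics/w3.png

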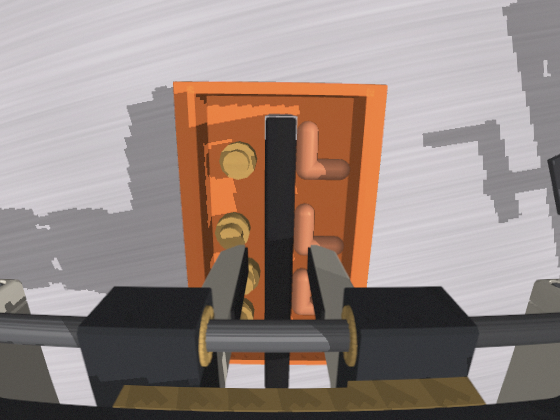

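The fingers are still closing around the bar (bar at column 280, centred). I'll wait on.

```bash

python3 -m inch '[{"x":0,"y":1.5,"z":0,"twist":0},{"x":0,"y":0,"z":0,"twist":0},{"x":0,"y":0,"z":0,"twist":0},{"x":0,"y":0,"z":0,"twist":0},{"x":0,"y":0,"z":0,"twist":0},{"x":0,"y":0,"z":0,"twist":0}]'
python3 wl.py w4
```

```text
t: 5.35
tool_pos: [0.4538, 0.1893, 0.2545]
orientation: [-1.102, 1.363, -1.363]
force: [0.2, -0.7, -2.7]
opening: 0.0136
t 5.35 pos [0.4538 0.1893 0.2545] yaw -102.1 ydown [-4.e-04 -2.e-04 -1.e+00] F [ 0.23 -0.71 -2.72] T [-0.07 -0.07 -0.16] op 0.013629311168018108 q [ 0.29 -0.03  1.94 -0.    1.23  2.07]
```

```bash

python3 -m inch '[{"x":0,"y":-3,"z":0,"twist":0},{"x":0,"y":-10,"z":0,"twist":0},{"x":0,"y":-20,"z":0,"twist":0},{"x":0,"y":-25,"z":0,"twist":0},{"x":0,"y":-25,"z":0,"twist":0},{"x":0,"y":-25,"z":0,"twist":0},{"x":0,"y":-14,"z":0,"twist":0},{"x":0,"y":-6,"z":0,"twist":0},{"x":0,"y":0,"z":0,"twist":0},{"x":0,"y":0,"z":0,"twist":0}]'
python3 wl.py w5
```

```text
t: 6.4
tool_pos: [0.4535, 0.1893, 0.3814]
orientation: [-1.104, 1.364, -1.363]
force: [-0.6, -0.9, -7.1]
opening: 0.014
t 6.4 pos [0.4535 0.1893 0.3814] yaw -102.1 ydown [-2.e-03 -6.e-04 -1.e+00] F [-0.64 -0.93 -7.07] T [0.01 0.05 0.07] op 0.013959711383329397 q [ 0.29 -0.15  1.81  0.    1.48  2.07]
```

View pics/w5.png

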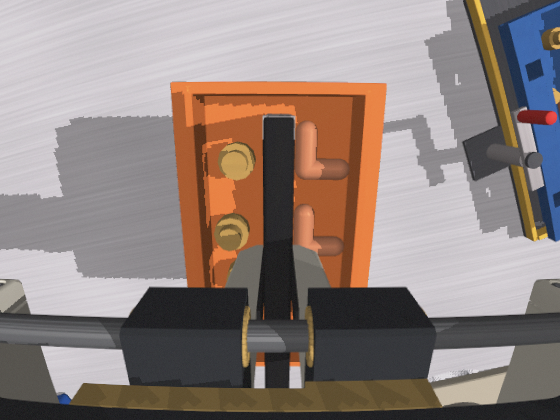

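```bash
python3 - <<'E'
from h import *
c=dict(np.load("pics/w5.npz")); T=c["tool_from_camera"]
cc={k:c[k] for k in ("fx","fy","cx","cy","k1","tool_from_camera")}
def toolplane(uv,y):
    n=cv2.undistortPoints(np.array(uv,float).reshape(-1,1,2),K(c),D(c))[:,0]
    d=np.c_[n,np.ones(len(n))]@T[:3,:3].T; o=T[:3,3]
    return o+d*((y-o[1])/d[:,1])[:,None]
g=c["color"].astype(int)
for col in (272,280,288): print("bar end col",col,g[108:124,col].sum(1)//3)
for col in (200,240,330,370): print(col,g[76:100,col,0])
print(g[200,255:310,0]); 
print(toolplane([[280,116]],0.1595)*1000)
print(toolplane([[172,83],[386,84]],0.2365)*1000)
# long plate edges
for row in (120,160,200,240,260):
    r=g[row]; o=(r[:,0]-r[:,2]>70); u=np.nonzero(o)[0]; u=u[(u>150)&(u<400)]; print(row,u.min(),u.max(),(toolplane([[u.min()-.5,row],[u.max()+.5,row]],0.2365)*1000)[:,[0,2]].round(1).tolist())
# bar edges
for row in (125,160,200,230):
    k=np.nonzero(g[row,255:310].max(1)<60)[0]+255; print(row,k.min(),k.max(),(toolplane([[k.min()-.5,row],[k.max()+.5,row]],0.1595)*1000)[:,[0,2]].round(1).tolist())
E
```

```text
bar end col 272 [144 144 145 144 145 130 101  99 129  81  39  38  42  46  43  41]
bar end col 280 [144 143 146 144 145 118  92  83 125  82  41  39  45  39  40  40]
bar end col 288 [145 145 144 143 147 131 103  80 125  82  39  40  42  42  40  44]
200 [207 212 215 215 214 219 229 233 233 233 232 233 232 233 232 233 233 197
 120  91  90  91  91  90]
240 [208 206 209 212 213 207 225 232 233 232 233 232 233 233 233 233 231 201
  93 102 155 171 170 170]
330 [206 203 204 205 207 192 216 233 234 234 233 232 232 232 232 232 233 232
 129  91 116 171 170 170]
370 [208 204 206 208 207 209 210 226 233 232 233 234 233 233 234 235 234 233
 233 233 233 233 233 232]
[170 171 168 170 168 169 168 160  61  26  33  37  40  42  42  40  41  41
  41  40  39  39  43  43  46  38  43  42  42  41  38  41  42  43  42  41
  38  49 125 228 168 168 169 167 169 168 169 168 167 169 168 170 168 169
 167]
[[  1.29964145 159.5         80.23612252]]
[[-67.33991565 236.5         99.70031981]
 [ 70.03734902 236.5         99.43234714]]
120 173 383 [[-68.8, 76.5], [70.3, 76.8]]
160 176 379 [[-69.0, 50.0], [69.9, 50.3]]
200 180 375 [[-68.6, 21.7], [69.7, 21.9]]
240 183 371 [[-69.2, -8.8], [69.6, -8.6]]
260 185 369 [[-69.1, -25.1], [69.6, -24.8]]
125 264 292 [[-5.7, 76.5], [6.6, 76.6]]
160 263 293 [[-6.2, 61.7], [7.3, 61.7]]
200 264 292 [[-6.0, 43.6], [7.1, 43.6]]
230 264 291 [[-6.1, 29.1], [6.9, 29.1]]
```

```bash

python3 -m inch '[{"x":0,"y":0,"z":0,"twist":-0.06},{"x":0,"y":0,"z":0,"twist":-0.09},{"x":0,"y":0,"z":0,"twist":-0.09},{"x":0,"y":0,"z":0,"twist":-0.09},{"x":0,"y":0,"z":0,"twist":-0.07},{"x":0,"y":0,"z":0,"twist":-0.038},{"x":0,"y":0,"z":0,"twist":0}]'
python3 -m inch '[{"x":10,"y":0,"z":-3,"twist":0},{"x":20,"y":0,"z":-5,"twist":0},{"x":30,"y":0,"z":-6,"twist":0},{"x":35,"y":0,"z":-6,"twist":0},{"x":40,"y":0,"z":-7,"twist":0},{"x":40,"y":0,"z":-8,"twist":0},{"x":40,"y":0,"z":-8,"twist":0},{"x":40,"y":0,"z":-7,"twist":0},{"x":35,"y":0,"z":-6,"twist":0},{"x":25,"y":0,"z":-5,"twist":0},{"x":12,"y":0,"z":-2.6,"twist":0},{"x":4,"y":0,"z":0,"twist":0}]'
python3 -m inch '[{"x":0,"y":0,"z":0,"twist":0},{"x":0,"y":0,"z":0,"twist":0},{"x":0,"y":0,"z":0,"twist":0}]'
python3 wl.py w6; python3 wl.py t6 top
```

```text
t: 7.15
tool_pos: [0.4536, 0.1893, 0.3813]
orientation: [-1.31, 1.042, -1.039]
force: [0.8, 0.4, -7.4]
opening: 0.0141
t: 8.35
tool_pos: [0.4659, -0.1488, 0.3824]
orientation: [-1.307, 1.043, -1.042]
force: [-0.7, 1.1, -7.1]
opening: 0.0137
t: 8.65
tool_pos: [0.4664, -0.1464, 0.3827]
orientation: [-1.308, 1.04, -1.039]
force: [0.1, -0.1, -7.8]
opening: 0.0137
t 8.65 pos [ 0.4664 -0.1464  0.3827] yaw -76.93 ydown [-1.e-04  3.e-04 -1.e+00] F [ 0.09 -0.11 -7.79] T [0.02 0.02 0.03] op 0.013710077544357126 q [-0.41 -0.16  1.82  0.    1.49  0.93]
t 8.7 pos [ 0.4664 -0.1464  0.3827] yaw -76.93 ydown [-0.e+00  2.e-04 -1.e+00] F [ 0.41 -0.22 -7.1 ] T [-0.01 -0.03  0.02] op 0.013952582697033684 q [-0.41 -0.16  1.82  0.    1.49  0.93]
```

View pics/w6.png

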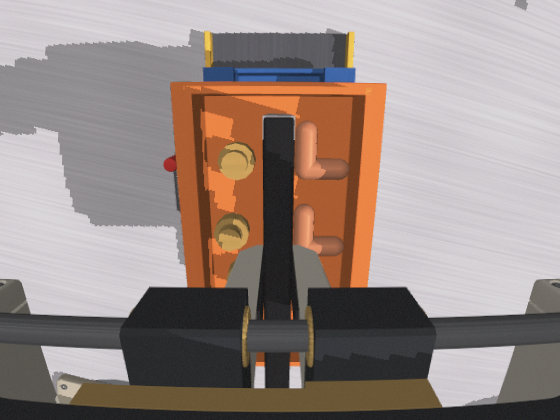

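View pics/t6.png

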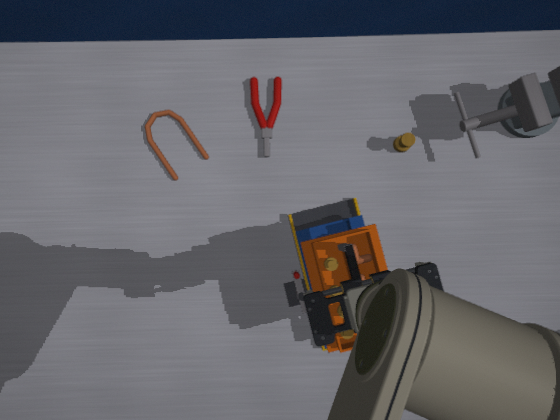

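The tray is over the dock: in the wrist view the blue tray's far edge is at row 68, columns 204 to 355, square with the orange tray's edge (172 to 386, row 83). The red post is at (170,163). I'll measure that edge.

```bash
python3 - <<'E'
from h import *
c=dict(np.load("pics/w6.npz")); pose=(c["pos"],c["ori"]); g=c["color"].astype(int)
for col in (220,280,340): print(col,g[60:84,col].tolist()[4:14])
for row in (70,74,78): 
    o=np.nonzero((g[row,:,2]>g[row,:,0]+40))[0]; print(row,o.min(),o.max())
E=plane(c,[[204,67.5],[355,67.5]],0.05,pose); print(E.round(4))
m=E.mean(0)[:2]; d=E[0]-E[1]; yaw=np.arctan2(-d[0],d[1]); print(np.degrees(yaw),np.linalg.norm(d))
print("centre", m-0.12*np.array([np.cos(np.radians(13)),np.sin(np.radians(13))]))
E
```

```text
220 [[70, 68, 71], [66, 68, 71], [67, 67, 70], [51, 76, 117], [48, 75, 118], [46, 74, 118], [47, 74, 117], [46, 74, 117], [48, 75, 117], [49, 73, 118]]
280 [[69, 68, 72], [69, 68, 73], [68, 66, 70], [69, 70, 80], [65, 85, 123], [61, 101, 165], [63, 102, 165], [66, 103, 165], [55, 88, 141], [37, 58, 91]]
340 [[68, 67, 69], [68, 68, 69], [67, 67, 70], [67, 84, 113], [63, 102, 165], [64, 104, 170], [63, 103, 169], [66, 104, 168], [65, 104, 168], [65, 102, 166]]
70 203 355
74 203 354
78 203 354
[[ 0.5683 -0.0544  0.05  ]
 [ 0.5999 -0.1887  0.05  ]]
13.224883103954415 0.1380189665040531
centre [ 0.46718091 -0.14852359]
```

```bash

python3 -m inch '[{"x":1.5,"y":10,"z":-0.1,"twist":0},{"x":0,"y":18,"z":0,"twist":0},{"x":0,"y":18,"z":0,"twist":0},{"x":0,"y":12,"z":0,"twist":0},{"x":0,"y":8,"z":0,"twist":0},{"x":0,"y":4,"z":0,"twist":0},{"x":0,"y":0,"z":0,"twist":0},{"x":0,"y":0,"z":0,"twist":0},{"x":0,"y":0,"z":0,"twist":0}]'
python3 wl.py w7
```

```text
t: 9.65
tool_pos: [0.4669, -0.1491, 0.3136]
orientation: [-1.308, 1.039, -1.042]
force: [0.0, 0.4, -5.5]
opening: 0.0138
t 9.65 pos [ 0.4669 -0.1491  0.3136] yaw -77.01 ydown [ 1.4e-03 -6.0e-04 -1.0e+00] F [ 0.01  0.39 -5.47] T [ 0.01 -0.03 -0.01] op 0.013784263996734668 q [-0.41 -0.11  1.9   0.    1.35  0.93]
```

View pics/w7.png

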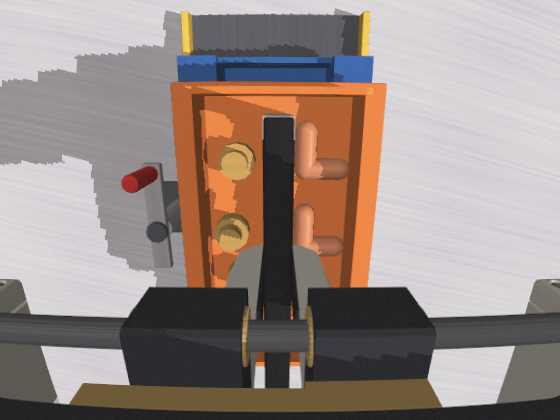

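Descended to about 9 mm above contact. The blue edge runs from column 178 to 373 at row 57. The latch bar (152,165 to 162,265), its axis bolt (157,232) and the post top (133,183) are clear of the tray.

```bash
python3 - <<'E'
from h import *
c=dict(np.load("pics/w7.npz")); pose=(c["pos"],c["ori"]); g=c["color"].astype(int)
T=np.asarray(c["tool_from_camera"])
for col in (200,350): print(col,g[50:64,col,2].tolist())
for row in (62,68,74): 
    o=np.nonzero((g[row,:,2]>g[row,:,0]+40))[0]; o=o[o>160];print(row,o.min(),o.max(), g[row,o.min()-3:o.min()+3,2],g[row,o.max()-3:o.max()+4,2])
Rm=R.from_rotvec(pose[1]).as_matrix()
E=plane(c,[[177.5,56.5],[373,56.5]],0.05,pose); L=(E-pose[0])@Rm*1000; print(L.round(1), L.mean(0)-[0,0,120])
b=plane(c,[[157,232]],0.072,pose)[0]; p=plane(c,[[131,184]],0.10,pose)[0]; print("bolt",b.round(4),"post",p.round(4))
E
```

```text
200 [71, 72, 73, 72, 73, 148, 175, 175, 174, 175, 174, 172, 175, 174]
350 [70, 69, 70, 71, 71, 105, 177, 177, 176, 174, 176, 175, 175, 172]
62 177 373 [150 149 152 168 170 172] [170 169 174 196 220 219 220]
68 177 372 [148 147 149 132 121 120] [171 170 171 177 209 215 215]
74 178 372 [149 151 145 122 119 119] [174 174 174 189 216 218 218]
[[-70.3 263.7 119.5]
 [ 68.3 263.8 119.8]] [ -1.01131079 263.77433791  -0.32229061]
bolt [ 0.4425 -0.0632  0.072 ] post [ 0.4841 -0.0517  0.1   ]
```

```bash

python3 -m inch '[{"x":-1.4,"y":2,"z":0,"twist":0},{"x":0,"y":2,"z":0,"twist":0},{"x":0,"y":0,"z":0,"twist":0},{"x":0,"y":0,"z":0,"twist":0}]'
python3 -m inch '[{"x":0,"y":1,"z":0,"twist":0},{"x":0,"y":1,"z":0,"twist":0},{"x":0,"y":1,"z":0,"twist":0},{"x":0,"y":0.5,"z":0,"twist":0},{"x":0,"y":0,"z":0,"twist":0},{"x":0,"y":0,"z":0,"twist":0}]'
cat > st.py <<'E'
from plant import robot
from h import *
s=robot.read_state(); M=R.from_rotvec(s["orientation"]).as_matrix(); d=np.array([.4664,-.1479])-np.array(s["tool_pos"][:2])
print("t",round(float(s["t"]),2),"pos",np.round(s["tool_pos"],4),"yaw",np.degrees(np.arctan2(M[1,0],M[0,0])).round(2),"ydown",M[:,1].round(4),"Ftool",(M.T@s["force"]).round(2),"Ttool",(M.T@s["wrist_torque"]).round(2),"op",np.round(s["opening"],4),"to centre x,z",(M.T@np.r_[d,0]*1000).round(2)[[0,2]])
E
python3 st.py
```

```text
t: 10.1
tool_pos: [0.4662, -0.1475, 0.3086]
orientation: [-1.308, 1.041, -1.04]
force: [-0.6, -0.0, -7.2]
opening: 0.0134
t: 10.7
tool_pos: [0.4663, -0.1475, 0.3052]
orientation: [-1.308, 1.041, -1.04]
force: [1.1, -0.1, -7.0]
opening: 0.0137
t 10.7 pos [ 0.4663 -0.1475  0.3052] yaw -77.01 ydown [-0.  0. -1.] Ftool [0.32 6.97 1.1 ] Ttool [0.03 0.03 0.02] op 0.0137 to centre x,z [0.4  0.05]
```

Just above the flange height (0.3045). Going down 0.7 mm per row, feeling.

```bash

python3 -m inch '[{"x":0,"y":0.7,"z":0,"twist":0},{"x":0,"y":0.7,"z":0,"twist":0},{"x":0,"y":0.7,"z":0,"twist":0},{"x":0,"y":0,"z":0,"twist":0},{"x":0,"y":0,"z":0,"twist":0}]'
python3 st.py
```

```text
t: 11.2
tool_pos: [0.4663, -0.1475, 0.3031]
orientation: [-1.308, 1.041, -1.04]
force: [-0.7, 0.3, -7.1]
opening: 0.0139
t 11.2 pos [ 0.4663 -0.1475  0.3031] yaw -77.0 ydown [-1.e-04  1.e-04 -1.e+00] Ftool [-0.42  7.06 -0.59] Ttool [ 0.04 -0.04  0.06] op 0.0139 to centre x,z [0.42 0.05]
```

```bash

python3 -m inch '[{"x":0,"y":0.7,"z":0,"twist":0},{"x":0,"y":0.7,"z":0,"twist":0},{"x":0,"y":0.6,"z":0,"twist":0},{"x":0,"y":0,"z":0,"twist":0},{"x":0,"y":0,"z":0,"twist":0}]'
python3 st.py
```

```text
t: 11.7
tool_pos: [0.4663, -0.1475, 0.3011]
orientation: [-1.308, 1.041, -1.04]
force: [0.5, 0.1, -6.9]
opening: 0.0142
t 11.7 pos [ 0.4663 -0.1475  0.3011] yaw -77.0 ydown [-0.  0. -1.] Ftool [-0.03  6.87  0.5 ] Ttool [-0.06 -0.02  0.04] op 0.0142 to centre x,z [0.42 0.04]
```

```bash

python3 -m inch '[{"x":0,"y":0.8,"z":0,"twist":0},{"x":0,"y":0.8,"z":0,"twist":0},{"x":0,"y":0.8,"z":0,"twist":0},{"x":0,"y":0,"z":0,"twist":0},{"x":0,"y":0,"z":0,"twist":0}]'
python3 st.py
```

```text
t: 12.2
tool_pos: [0.4662, -0.1475, 0.2987]
orientation: [-1.308, 1.041, -1.04]
force: [1.1, -0.6, -6.4]
opening: 0.0137
t 12.2 pos [ 0.4662 -0.1475  0.2987] yaw -77.01 ydown [-1.e-04  1.e-04 -1.e+00] Ftool [0.86 6.36 0.89] Ttool [-0.03  0.02  0.03] op 0.0137 to centre x,z [0.41 0.06]
```

```bash

python3 -m inch '[{"x":0,"y":0.8,"z":0,"twist":0},{"x":0,"y":0.8,"z":0,"twist":0},{"x":0,"y":0.8,"z":0,"twist":0},{"x":0,"y":0,"z":0,"twist":0},{"x":0,"y":0,"z":0,"twist":0}]'
python3 st.py
python3 -m inch '[{"x":0,"y":0.5,"z":0,"twist":0},{"x":0,"y":0.5,"z":0,"twist":0},{"x":0,"y":0,"z":0,"twist":0},{"x":0,"y":0,"z":0,"twist":0}]'
python3 st.py
```

```text
t: 12.7
tool_pos: [0.4662, -0.1475, 0.2963]
orientation: [-1.308, 1.041, -1.04]
force: [-0.2, -0.5, -7.6]
opening: 0.0134
t 12.7 pos [ 0.4662 -0.1475  0.2963] yaw -77.01 ydown [-1.e-04  1.e-04 -1.e+00] Ftool [ 0.4   7.58 -0.28] Ttool [-0.03  0.09 -0.01] op 0.0134 to centre x,z [0.4  0.07]
t: 13.1
tool_pos: [0.4663, -0.1475, 0.2953]
orientation: [-1.308, 1.041, -1.04]
force: [0.9, -0.3, -6.1]
opening: 0.0139
t 13.1 pos [ 0.4663 -0.1475  0.2953] yaw -77.0 ydown [-1.e-04 -0.e+00 -1.e+00] Ftool [0.47 6.12 0.79] Ttool [-0.02 -0.    0.01] op 0.0139 to centre x,z [0.39 0.05]
```

```bash

python3 -m inch '[{"x":0,"y":0.5,"z":0,"twist":0},{"x":0,"y":0.5,"z":0,"twist":0},{"x":0,"y":0,"z":0,"twist":0},{"x":0,"y":0,"z":0,"twist":0}]'
python3 st.py
python3 -m inch '[{"x":0,"y":0.4,"z":0,"twist":0},{"x":0,"y":0,"z":0,"twist":0},{"x":0,"y":0,"z":0,"twist":0}]'
python3 st.py
```

```text
t: 13.5
tool_pos: [0.4663, -0.1475, 0.2945]
orientation: [-1.308, 1.04, -1.041]
force: [-1.3, 0.6, -4.7]
opening: 0.0136
t 13.5 pos [ 0.4663 -0.1475  0.2945] yaw -77.0 ydown [ 1.e-04 -1.e-04 -1.e+00] Ftool [-0.83  4.66 -1.1 ] Ttool [-0.14  0.01  0.11] op 0.0136 to centre x,z [0.38 0.  ]
t: 13.8
tool_pos: [0.4663, -0.1475, 0.2944]
orientation: [-1.308, 1.04, -1.041]
force: [-4.4, 2.7, 3.5]
opening: 0.0138
t 13.8 pos [ 0.4663 -0.1475  0.2944] yaw -77.01 ydown [ 2.e-04 -1.e-04 -1.e+00] Ftool [-3.57 -3.51 -3.67] Ttool [-0.65 -0.03  0.5 ] op 0.0138 to centre x,z [ 0.37 -0.01]
```

Contact at 0.2944 with the reaction rising, which agrees with the expected home height of 0.2945. Releasing.

```bash

python3 -m inch '[{"x":0,"y":-0.3,"z":0,"twist":0},{"x":0,"y":0,"z":0,"twist":0},{"x":0,"y":0,"z":0,"twist":0},{"x":0,"y":0,"z":0,"twist":0},{"x":0,"y":0,"z":0,"twist":0},{"x":0,"y":0,"z":0,"twist":0}]' -0.14
python3 st.py; python3 wl.py w8; python3 wl.py s8 scene
```

```text
t: 14.4
tool_pos: [0.4663, -0.1475, 0.2942]
orientation: [-1.308, 1.04, -1.041]
force: [-0.2, 0.2, 0.5]
opening: 0.0401
t 14.4 pos [ 0.4663 -0.1475  0.2942] yaw -77.01 ydown [ 1.e-04 -0.e+00 -1.e+00] Ftool [-0.19 -0.48 -0.14] Ttool [-0.02 -0.   -0.02] op 0.0401 to centre x,z [0.37 0.02]
t 14.4 pos [ 0.4663 -0.1475  0.2942] yaw -77.01 ydown [ 1.e-04 -0.e+00 -1.e+00] F [-0.18  0.15  0.48] T [-0.02  0.02  0.  ] op 0.04009790108073908 q [-0.41 -0.09  1.92  0.    1.31  0.93]
t 14.45 pos [ 0.4663 -0.1475  0.2942] yaw -77.0 ydown [ 0. -0. -1.] F [0.68 0.34 0.09] T [ 0.01  0.04 -0.01] op 0.03967118614912102 q [-0.41 -0.09  1.92 -0.    1.31  0.93]
```

View pics/w8.png

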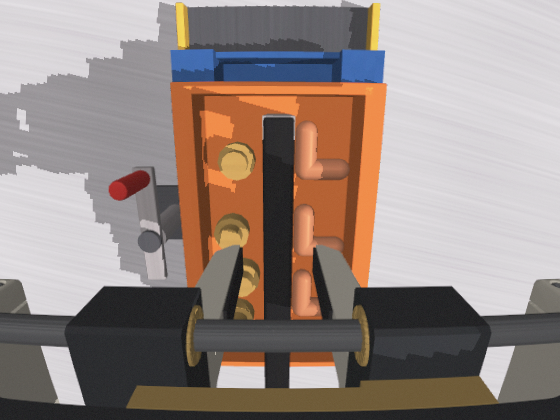

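The jaws are open around the free bar. The orange plate (172 to 386) lies flush with the blue flange (172 to 384), and the latch is untouched. I'll rise clear, then check height and level.

```bash

python3 -m inch '[{"x":0,"y":-5,"z":0,"twist":0},{"x":0,"y":-15,"z":0,"twist":0},{"x":0,"y":-25,"z":0,"twist":0},{"x":0,"y":-25,"z":0,"twist":0},{"x":0,"y":-20,"z":0,"twist":0},{"x":0,"y":-10,"z":0,"twist":0},{"x":0,"y":0,"z":0,"twist":0},{"x":0,"y":0,"z":0,"twist":0}]'
python3 wl.py w9;python3 wl.py s9 scene
python3 - <<'E'
from h import *
c=dict(np.load("pics/w9.npz")); pose=(c["pos"],c["ori"]); P=cloud(c,pose)
C=np.array([.4664,-.1479]); ex=np.array([np.cos(np.radians(13)),np.sin(np.radians(13))]); ey=np.array([-ex[1],ex[0]])
for n,f in (("w9",1),("s9",0)):
    c=dict(np.load(f"pics/{n}.npz")); P=cloud(c,pose if f else None).reshape(-1,3); P=P[~np.isnan(P[:,0])]
    d=P[:,:2]-C; lx=d@ex; ly=d@ey
    for nm,m in (("lip+y",(abs(lx)<92)&(ly>56)&(ly<67)),("lip-y",(abs(lx)<92)&(ly<-56)&(ly>-67)),("bar",(abs(lx)<70)&(abs(ly)<5)&(P[:,2]>.11))):
        m=m&(P[:,2]>.03)&(P[:,2]<.15)
        if m.sum()<15: print(n,nm,m.sum()); continue
        z=P[m,2]; ok=abs(z-np.median(z))<.006; A=np.c_[lx[m],np.ones(m.sum())][ok]; s=np.linalg.lstsq(A,z[ok],rcond=None)[0]
        print(n,nm,m.sum(),"median z",np.median(z).round(4),"slope/x mrad",(s[0]*1e3).round(2),"range x",lx[m].min().round(3),lx[m].max().round(3))
c=dict(np.load("pics/s9.npz")); cv2.imwrite("pics/s9c.png",cv2.resize(c["color"][110:240,190:330,::-1],None,fx=4,fy=4,interpolation=cv2.INTER_CUBIC))
E
```

```text
t: 15.3
tool_pos: [0.4662, -0.1475, 0.3939]
orientation: [-1.308, 1.041, -1.04]
force: [-0.1, 0.6, -0.5]
opening: 0.0403
t 15.3 pos [ 0.4662 -0.1475  0.3939] yaw -77.0 ydown [-2.e-04  1.e-04 -1.e+00] F [-0.15  0.61 -0.52] T [ 0.02 -0.03 -0.03] op 0.0402566262636925 q [-0.41 -0.17  1.8   0.    1.51  0.93]
t 15.35 pos [ 0.466  -0.1474  0.3932] yaw -77.01 ydown [-1.4e-03  7.0e-04 -1.0e+00] F [-0.37  0.01  0.01] T [0.03 0.02 0.04] op 0.03990623073155689 q [-0.41 -0.17  1.8   0.    1.51  0.93]
w9 lip+y 0
w9 lip-y 0
w9 bar 3458 median z 0.1344 slope/x mrad 0.2 range x -0.08 0.081
s9 lip+y 0
s9 lip-y 0
s9 bar 5399 median z 0.1262 slope/x mrad 2.31 range x -1.255 0.305
```

View pics/w9.png

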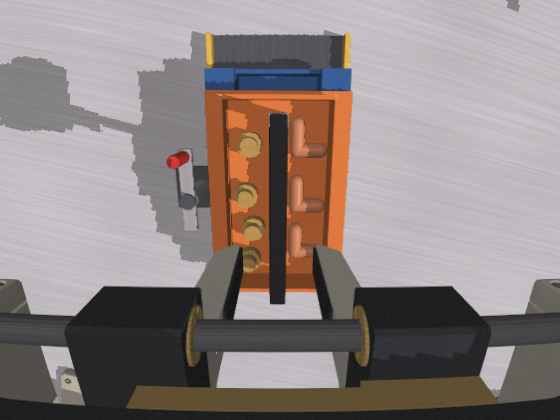

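View pics/s9c.png

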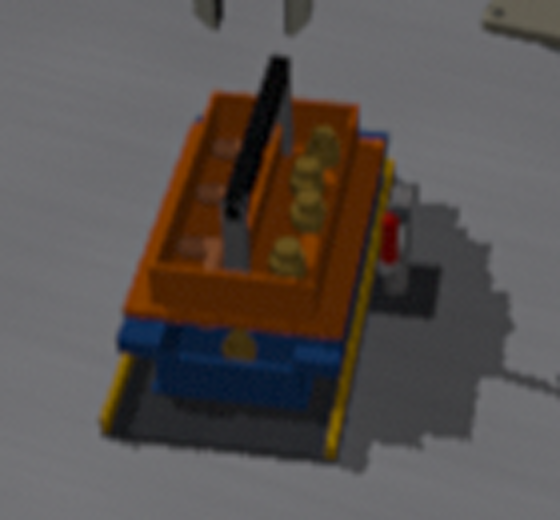

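The wrist view shows the tray sitting on the blue tray, with the post top at (174,160), bolt (188,201). The scene crop shows the orange plate flush on the blue flanges with no visible tilt. My limits were in the wrong units, so I'll redo the level check.

```bash

cat > lev.py <<'E'
from h import *
import sys
C=np.array([.4663,-.1475]); ex=np.array([np.cos(np.radians(13)),np.sin(np.radians(13))]); ey=np.array([-ex[1],ex[0]])
for n in sys.argv[1:]:
    c=dict(np.load(f"pics/{n}.npz")); P=cloud(c,(c["pos"],c["ori"])).reshape(-1,3); P=P[~np.isnan(P[:,0])]
    d=P[:,:2]-C; lx=d@ex; ly=d@ey
    for nm,m in (("lip+y",(abs(lx)<.092)&(ly>.056)&(ly<.067)),("lip-y",(abs(lx)<.092)&(ly<-.056)&(ly>-.067)),("bar",(abs(lx)<.07)&(abs(ly)<.005)&(P[:,2]>.11))):
        m=m&(P[:,2]>.03)&(P[:,2]<.15)
        if m.sum()<15: print(n,nm,m.sum()); continue
        z=P[m,2]; ok=abs(z-np.median(z))<.006; A=np.c_[lx[m],np.ones(m.sum())][ok]; s=np.linalg.lstsq(A,z[ok],rcond=None)[0]
        print(n,nm,m.sum(),"median z",np.median(z).round(4),"slope/x mrad",(s[0]*1e3).round(2),"range x",lx[m].min().round(3),lx[m].max().round(3))
E
python3 lev.py w9 s9
python3 - <<'E'
from h import *
c=dict(np.load("pics/w9.npz")); pose=(c["pos"],c["ori"]); g=c["color"].astype(int); P=cloud(c,pose)
r=(g[...,0]>120)&(g[...,1]<70)&(g[...,2]<70)&(g[...,0]-g[...,1]>90); r[:,:150]=0;r[:,202:]=0;r[:130]=0;r[180:]=0
v,u=np.nonzero(r); print(len(u),u.min(),u.max(),v.min(),v.max())
Q=P[r]; top=Q[Q[:,2]>.098]; print("post top pts",len(top),top.mean(0).round(4), np.nanmax(Q[:,2]))
for uu,vv in ((188,201),(187,155),(190,225)): print(uu,vv,P[vv,uu].round(4))
# bar top surface
C=np.array([.4663,-.1475]); ex=np.array([np.cos(np.radians(13)),np.sin(np.radians(13))]); ey=np.array([-ex[1],ex[0]])
d=P[...,:2]-C; lx=d@ex; ly=d@ey
m=(P[...,2]>.058)&(P[...,2]<.09)&(ly>.075)&(ly<.125)&(abs(lx)<.08)
for z in np.arange(.058,.09,.004):
    k=m&(P[...,2]>=z)&(P[...,2]<z+.004); print(z.round(3),k.sum(), (lx[k].min().round(3),lx[k].max().round(3),ly[k].min().round(3),ly[k].max().round(3)) if k.sum() else "")
E
```

```text
w9 lip+y 1475 median z 0.0575 slope/x mrad -0.4 range x -0.064 0.091
w9 lip-y 1199 median z 0.0576 slope/x mrad -1.59 range x -0.064 0.092
w9 bar 2112 median z 0.1345 slope/x mrad 0.11 range x -0.07 0.069
s9 lip+y 189 median z 0.0591 slope/x mrad -3.34 range x -0.092 0.092
s9 lip-y 69 median z 0.0593 slope/x mrad -4.33 range x -0.091 0.092
s9 bar 138 median z 0.1363 slope/x mrad -2.99 range x -0.07 0.07
212 167 188 154 168
post top pts 141 [ 0.4848 -0.052   0.1011] 0.10326091943239224
188 201 [ 0.4418 -0.0627  0.069 ]
187 155 [ 0.4877 -0.056   0.0735]
190 225 [ 0.4155 -0.0677  0.0656]
0.058 61 (np.float64(-0.037), np.float64(0.046), np.float64(0.081), np.float64(0.084))
0.062 671 (np.float64(-0.038), np.float64(0.046), np.float64(0.082), np.float64(0.097))
0.066 329 (np.float64(-0.037), np.float64(0.046), np.float64(0.082), np.float64(0.097))
0.07 47 (np.float64(-0.013), np.float64(0.045), np.float64(0.082), np.float64(0.094))
0.074 15 (np.float64(0.034), np.float64(0.045), np.float64(0.083), np.float64(0.088))
0.078 18 (np.float64(0.037), np.float64(0.045), np.float64(0.084), np.float64(0.09))
0.082 21 (np.float64(0.034), np.float64(0.045), np.float64(0.083), np.float64(0.093))
0.086 18 (np.float64(0.036), np.float64(0.045), np.float64(0.084), np.float64(0.09))
```

Both checks agree that the tray is home and level: lips at 57.5 and 57.6 mm (58 expected), bar top at 134.5 mm (135 expected), slopes about 1 mrad. Next I go over the latch post with the jaws nearly closed.

```bash

python3 -m inch '[{"x":-10,"y":0,"z":4,"twist":0},{"x":-20,"y":0,"z":8,"twist":0},{"x":-25,"y":0,"z":12,"twist":0},{"x":-20,"y":0,"z":9,"twist":0},{"x":-10,"y":0,"z":4,"twist":0},{"x":-4,"y":0,"z":2,"twist":0},{"x":0,"y":20,"z":0,"twist":0},{"x":0,"y":30,"z":0,"twist":0},{"x":0,"y":15,"z":0,"twist":0},{"x":0,"y":0,"z":0,"twist":0},{"x":0,"y":0,"z":0,"twist":0}]' -0.44
python3 wl.py w10
```

```text
t: 16.5
tool_pos: [0.4843, -0.0524, 0.3296]
orientation: [-1.308, 1.041, -1.041]
force: [0.7, -0.1, 0.4]
opening: 0.0261
t 16.5 pos [ 0.4843 -0.0524  0.3296] yaw -77.03 ydown [-3.e-04 -0.e+00 -1.e+00] F [ 0.66 -0.07  0.43] T [0.04 0.   0.03] op 0.026077626032717023 q [-0.21 -0.13  1.89 -0.    1.38  1.13]
```

View pics/w10.png

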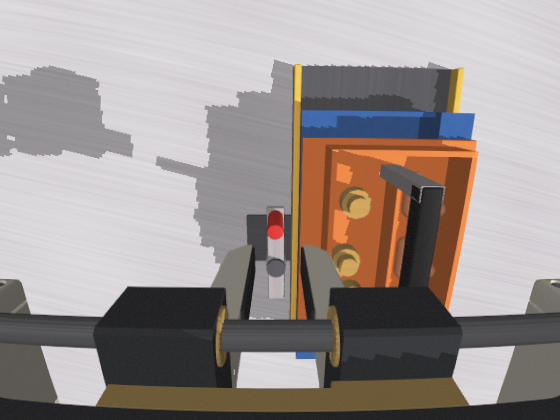

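Post top at (275,231), between the fingers (about 250 and 305 at the tips). Checking its offset from the grasp line.

```bash
python3 - <<'E'
from h import *
c=dict(np.load("pics/w10.npz")); pose=(c["pos"],c["ori"]); g=c["color"].astype(int); P=cloud(c,pose)
print(g[205:245:2,275].tolist())
Rm=R.from_rotvec(pose[1]).as_matrix()
r=(g[...,0]>100)&(g[...,1]<80)&(g[...,0]-g[...,1]>70); r[:,:260]=0;r[:,292:]=0;r[:200]=0;r[250:]=0
v,u=np.nonzero(r); print(u.min(),u.max(),v.min(),v.max())
Q=P[r]; t=Q[:,2]>.0995; print(((Q[t].mean(0)-pose[0])@Rm*1000).round(1),t.sum(), v[t].min(),v[t].max())
L=(plane(c,[[275,231],[275,231.5]],0.102,pose)-pose[0])@Rm*1000; print(L.round(1))
b=((plane(c,[[276,268]],0.072,pose)-pose[0])@Rm*1000); print("bolt",b.round(1))
E
```

```text
[[141, 138, 142], [118, 113, 115], [177, 160, 161], [119, 33, 30], [120, 34, 31], [117, 34, 30], [119, 35, 32], [120, 36, 32], [119, 35, 33], [122, 36, 34], [191, 56, 51], [228, 66, 63], [228, 67, 62], [227, 64, 59], [226, 64, 60], [224, 61, 58], [224, 61, 57], [216, 101, 98], [185, 176, 176], [186, 177, 178]]
267 283 211 238
[ -1.3 228.3   1.5] 184 224 238
[[ -1.  227.6   1.8]
 [ -1.  227.6   1.4]]
bolt [[ -0.3 257.7 -42.8]]
```

```bash

python3 -m inch '[{"x":-1,"y":15,"z":1.5,"twist":0},{"x":0,"y":20,"z":0,"twist":0},{"x":0,"y":18,"z":0,"twist":0},{"x":0,"y":12,"z":0,"twist":0},{"x":0,"y":7,"z":0,"twist":0},{"x":0,"y":0,"z":0,"twist":0},{"x":0,"y":0,"z":0,"twist":0}]'
python3 st.py;python3 wl.py w11
```

```text
t: 17.25
tool_pos: [0.4858, -0.0508, 0.2578]
orientation: [-1.308, 1.04, -1.041]
force: [-0.0, 0.4, 0.6]
opening: 0.026
t 17.25 pos [ 0.4858 -0.0508  0.2578] yaw -77.01 ydown [ 9.e-04 -2.e-04 -1.e+00] Ftool [-0.4  -0.56  0.05] Ttool [0.01 0.03 0.03] op 0.026 to centre x,z [ 90.24 -40.78]
t 17.25 pos [ 0.4858 -0.0508  0.2578] yaw -77.01 ydown [ 9.e-04 -2.e-04 -1.e+00] F [-0.05  0.4   0.56] T [ 0.03 -0.01 -0.03] op 0.026005659556922793 q [-0.21 -0.05  1.95 -0.    1.24  1.13]
```

View pics/w11.png

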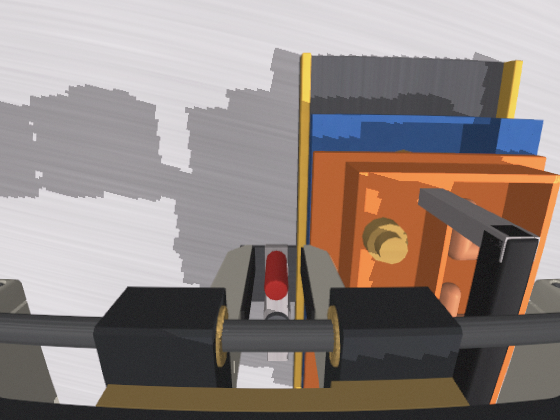

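The post (276, rows 252 to 298) stands midway between the fingers. Closing on it lightly.

```bash

python3 -m inch '[{"x":0,"y":0,"z":0,"twist":0},{"x":0,"y":0,"z":0,"twist":0},{"x":0,"y":0,"z":0,"twist":0},{"x":0,"y":0,"z":0,"twist":0},{"x":0,"y":0,"z":0,"twist":0}]' -1 4
python3 st.py
```

```text
t: 17.8
tool_pos: [0.4858, -0.0506, 0.2578]
orientation: [-1.307, 1.04, -1.041]
force: [-1.6, 2.8, 4.7]
opening: 0.012
t 17.8 pos [ 0.4858 -0.0506  0.2578] yaw -77.0 ydown [ 1.1e-03  3.0e-04 -1.0e+00] Ftool [-3.04 -4.7  -0.94] Ttool [ 0.11 -0.    0.59] op 0.012 to centre x,z [ 90.49 -40.79]
```

```bash

python3 -m inch '[{"x":-1.4,"y":0,"z":0,"twist":-0.03},{"x":-2.8,"y":0,"z":-0.1,"twist":-0.0625},{"x":-2.8,"y":0,"z":-0.1,"twist":-0.0625},{"x":-2.8,"y":0,"z":-0.1,"twist":-0.0625},{"x":-2.8,"y":0,"z":-0.1,"twist":-0.0625},{"x":-2.8,"y":0,"z":-0.1,"twist":-0.0625}]'
python3 st.py
```

```text
t: 18.4
tool_pos: [0.48, -0.0368, 0.2578]
orientation: [-1.427, 0.776, -0.779]
force: [1.6, -0.4, 3.2]
opening: 0.0118
t 18.4 pos [ 0.48   -0.0368  0.2578] yaw -57.16 ydown [ 0.002 -0.001 -1.   ] Ftool [ 1.26 -3.19  1.15] Ttool [ 0.26  0.03 -0.29] op 0.0118 to centre x,z [ 85.93 -71.68]
```

```bash

python3 -m inch '[{"x":-2.8,"y":0,"z":-0.1,"twist":-0.0625},{"x":-2.8,"y":0,"z":-0.1,"twist":-0.0625},{"x":-2.8,"y":0,"z":-0.1,"twist":-0.0625},{"x":-2.8,"y":0,"z":-0.1,"twist":-0.0625},{"x":-2.8,"y":0,"z":-0.1,"twist":-0.0625},{"x":-2.8,"y":0,"z":-0.1,"twist":-0.0625},{"x":-2.8,"y":0,"z":-0.1,"twist":-0.0625},{"x":-2.8,"y":0,"z":-0.1,"twist":-0.0625}]'
python3 st.py;python3 wl.py w12
```

```text
t: 19.2
tool_pos: [0.464, -0.0213, 0.2578]
orientation: [-1.534, 0.388, -0.392]
force: [4.6, 3.2, 0.7]
opening: 0.0119
t 19.2 pos [ 0.464  -0.0213  0.2578] yaw -28.5 ydown [ 3.1e-03  3.0e-04 -1.0e+00] Ftool [ 2.52 -0.71  4.97] Ttool [ 0.87 -0.03 -0.5 ] op 0.0119 to centre x,z [  62.56 -110.12]
t 19.2 pos [ 0.464  -0.0213  0.2578] yaw -28.5 ydown [ 3.1e-03  3.0e-04 -1.0e+00] F [4.59 3.16 0.72] T [ 0.53 -0.86  0.04] op 0.011888644843526563 q [-0.16 -0.12  2.01  0.    1.24  0.34]
```

View pics/w12.png

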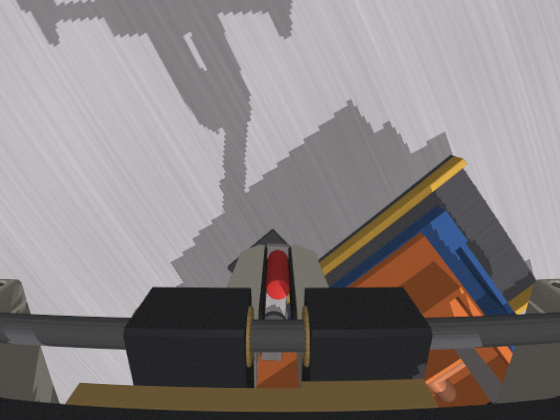

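The post is held at (278,275), the latch is about half way over, and the nose is sweeping over the orange lip. The post pushes outward about 5 N, so I'll drop the inward component.

```bash

python3 -m inch '[{"x":-2.8,"y":0,"z":0.2,"twist":-0.0625},{"x":-2.8,"y":0,"z":0.1,"twist":-0.0625},{"x":-2.8,"y":0,"z":0,"twist":-0.0625},{"x":-2.8,"y":0,"z":0,"twist":-0.0625},{"x":-2.8,"y":0,"z":0,"twist":-0.0625},{"x":-2.8,"y":0,"z":0,"twist":-0.0625},{"x":-2.8,"y":0,"z":0,"twist":-0.0625}]'
python3 st.py
```

```text
t: 19.95
tool_pos: [0.4454, -0.0149, 0.2578]
orientation: [-1.569, 0.045, -0.049]
force: [2.6, 4.0, 3.1]
opening: 0.012
t 19.95 pos [ 0.4454 -0.0149  0.2578] yaw -3.43 ydown [ 2.3e-03  7.0e-04 -1.0e+00] Ftool [ 2.41 -3.13  4.16] Ttool [ 0.73 -0.02 -0.54] op 0.012 to centre x,z [  28.95 -131.52]
```

```bash

python3 -m inch '[{"x":-2.2,"y":0,"z":0,"twist":-0.05},{"x":-2.2,"y":0,"z":0,"twist":-0.05},{"x":-2.2,"y":0,"z":0,"twist":-0.05},{"x":0,"y":0,"z":0,"twist":0}]'
python3 st.py
```

```text
t: 20.35
tool_pos: [0.4385, -0.0148, 0.2577]
orientation: [-1.569, -0.071, 0.069]
force: [1.1, 4.4, 4.6]
opening: 0.0121
t 20.35 pos [ 0.4385 -0.0148  0.2577] yaw 5.1 ydown [ 1.3e-03  8.0e-04 -1.0e+00] Ftool [ 1.53 -4.57  4.26] Ttool [ 0.74 -0.02 -0.27] op 0.0121 to centre x,z [  15.96 -135.08]
```

```bash

python3 -m inch '[{"x":-1.2,"y":0,"z":0,"twist":-0.03},{"x":-1.2,"y":0,"z":0,"twist":-0.03},{"x":0,"y":0,"z":0,"twist":0}]'
python3 st.py
```

```text
t: 20.65
tool_pos: [0.4362, -0.0151, 0.2576]
orientation: [-1.567, -0.117, 0.115]
force: [1.6, 4.6, 4.4]
opening: 0.0119
t 20.65 pos [ 0.4362 -0.0151  0.2576] yaw 8.45 ydown [ 1.1e-03  7.0e-04 -1.0e+00] Ftool [ 2.31 -4.39  4.33] Ttool [ 0.78  0.02 -0.42] op 0.0119 to centre x,z [  10.41 -135.83]
```

```bash

python3 -m inch '[{"x":-1.2,"y":0,"z":0,"twist":-0.025},{"x":-1.2,"y":0,"z":0,"twist":0},{"x":0,"y":0,"z":0,"twist":0}]'
python3 st.py
python3 -m inch '[{"x":-1,"y":0,"z":0,"twist":0},{"x":0,"y":0,"z":0,"twist":0}]'
python3 st.py
```

```text
t: 20.95
tool_pos: [0.4338, -0.0155, 0.2575]
orientation: [-1.566, -0.135, 0.134]
force: [1.2, 4.8, 4.8]
opening: 0.0116
t 20.95 pos [ 0.4338 -0.0155  0.2575] yaw 9.8 ydown [ 9.e-04  5.e-04 -1.e+00] Ftool [ 2.   -4.8   4.54] Ttool [ 0.83 -0.03 -0.44] op 0.0116 to centre x,z [   9.62 -135.99]
t: 21.15
tool_pos: [0.4328, -0.0158, 0.2575]
orientation: [-1.566, -0.135, 0.133]
force: [1.4, 5.1, 4.1]
opening: 0.0116
t 21.15 pos [ 0.4328 -0.0158  0.2575] yaw 9.8 ydown [ 1.e-03  4.e-04 -1.e+00] Ftool [ 2.31 -4.11  4.82] Ttool [ 0.77  0.03 -0.5 ] op 0.0116 to centre x,z [  10.6  -135.91]
```

```bash

python3 -m inch '[{"x":-1,"y":0,"z":0,"twist":0},{"x":0,"y":0,"z":0,"twist":0}]'
python3 st.py
python3 -m inch '[{"x":-1,"y":0,"z":0,"twist":0},{"x":0,"y":0,"z":0,"twist":0}]'
python3 st.py; python3 wl.py w13
```

```text
t: 21.35
tool_pos: [0.4323, -0.0159, 0.2576]
orientation: [-1.566, -0.137, 0.132]
force: [7.5, 6.3, -0.1]
opening: 0.0122
t 21.35 pos [ 0.4323 -0.0159  0.2576] yaw 9.79 ydown [ 3.e-03  6.e-04 -1.e+00] Ftool [8.48 0.12 4.95] Ttool [ 0.7  -0.04 -1.41] op 0.0122 to centre x,z [  11.12 -135.9 ]
t: 21.55
tool_pos: [0.4314, -0.016, 0.2576]
orientation: [-1.566, -0.137, 0.132]
force: [7.6, 5.8, -0.5]
opening: 0.0143
t 21.55 pos [ 0.4314 -0.016   0.2576] yaw 9.79 ydown [ 3.e-03  6.e-04 -1.e+00] Ftool [8.43 0.56 4.4 ] Ttool [ 0.74 -0.05 -1.5 ] op 0.0143 to centre x,z [  12.11 -135.89]
t 21.55 pos [ 0.4314 -0.016   0.2576] yaw 9.79 ydown [ 3.e-03  6.e-04 -1.e+00] F [ 7.56  5.77 -0.54] T [ 0.99 -1.35  0.05] op 0.014302757439069528 q [-0.16 -0.22  2.1   0.    1.25 -0.33]
```

View pics/w13.png

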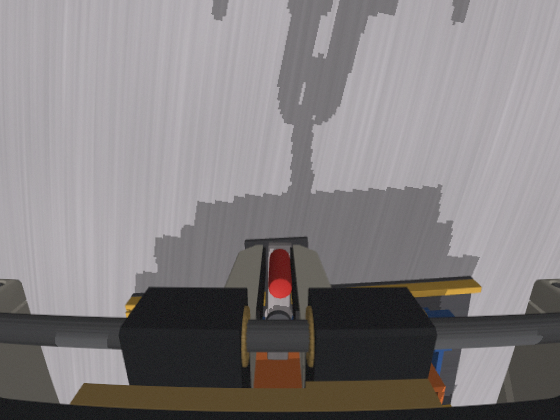

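The stop is felt: the push rose from 2 to 8.5 N and the jaw began to yield (14.3 mm) while the post stayed still at (280,270). Opening and rising.

```bash

python3 -m inch '[{"x":0,"y":0,"z":0,"twist":0},{"x":0,"y":0,"z":0,"twist":0},{"x":0,"y":0,"z":0,"twist":0},{"x":0,"y":0,"z":0,"twist":0},{"x":0,"y":0,"z":0,"twist":0}]' -0.4
python3 st.py
python3 -m inch '[{"x":0,"y":-8,"z":0,"twist":0},{"x":0,"y":-20,"z":0,"twist":0},{"x":0,"y":-30,"z":0,"twist":0},{"x":0,"y":-40,"z":0,"twist":0},{"x":0,"y":-30,"z":0,"twist":0},{"x":0,"y":-15,"z":0,"twist":0},{"x":0,"y":0,"z":0,"twist":0},{"x":0,"y":0,"z":0,"twist":0}]'
python3 wl.py w14; python3 wl.py s14 scene; python3 wl.py t14 top; python3 -c "
from h import *
c=np.load('pics/s14.npz')['color']; cv2.imwrite('pics/s14c.png',cv2.resize(c[110:240,190:330,::-1],None,fx=4,fy=4,interpolation=cv2.INTER_CUBIC))"
```

```text
t: 22.1
tool_pos: [0.4304, -0.0164, 0.257]
orientation: [-1.567, -0.134, 0.135]
force: [-0.3, -0.2, 0.7]
opening: 0.0276
t 22.1 pos [ 0.4304 -0.0164  0.257 ] yaw 9.79 ydown [-5.e-04 -2.e-04 -1.e+00] Ftool [-0.34 -0.67 -0.14] Ttool [-0.05 -0.01 -0.11] op 0.0276 to centre x,z [  13.08 -135.69]
t: 22.9
tool_pos: [0.4304, -0.0163, 0.3991]
orientation: [-1.566, -0.133, 0.135]
force: [-0.8, -0.1, -0.8]
opening: 0.028
t 22.9 pos [ 0.4304 -0.0163  0.3991] yaw 9.8 ydown [-1.1e-03  1.0e-04 -1.0e+00] F [-0.79 -0.07 -0.75] T [-0.05 -0.05  0.01] op 0.028032985208677245 q [-0.16 -0.34  1.94 -0.    1.55 -0.33]
t 22.95 pos [ 0.4302 -0.0162  0.3984] yaw 9.79 ydown [-2.7e-03  4.0e-04 -1.0e+00] F [ 0.81 -0.57 -0.34] T [-0.06 -0.07  0.06] op 0.027513827128447035 q [-0.16 -0.34  1.94 -0.    1.55 -0.33]
t 23.0 pos [ 0.4301 -0.0162  0.3981] yaw 9.8 ydown [-3.4e-03  5.0e-04 -1.0e+00] F [0.07 0.32 0.05] T [-0.05 -0.06  0.01] op 0.02794707177798026 q [-0.16 -0.34  1.94 -0.    1.55 -0.33]
```

View pics/w14.png

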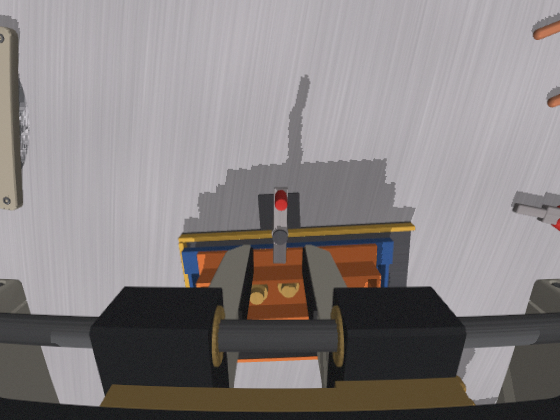

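View pics/s14c.png

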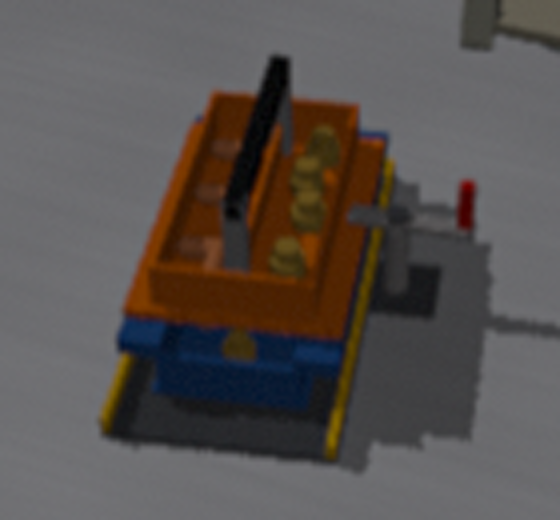

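View pics/t14.png

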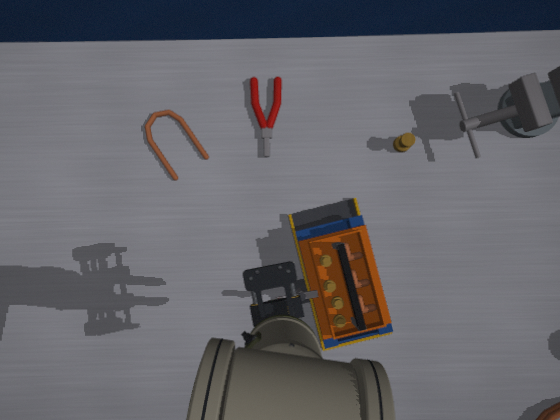

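Wrist view: red post top (281,200), bolt (281,238), nose running down to (280,262) over the orange lip. The scene crop shows the nose over the lip and the tray still flat. The top view shows the pliers, U-bend and union where they were. I'll measure the latch angle and level.

```bash
python3 lev.py w14 s14 t14; python3 - <<'E'
from h import *
c=dict(np.load("pics/w14.npz")); pose=(c["pos"],c["ori"]); g=c["color"].astype(int); P=cloud(c,pose)
r=(g[...,0]>100)&(g[...,1]<80)&(g[...,0]-g[...,1]>70); r[:,:265]=0;r[:,297:]=0;r[:180]=0;r[222:]=0
v,u=np.nonzero(r); Q=P[r]; t=Q[:,2]>.0985; p=np.nanmean(Q[t],0); print("post",p.round(4),t.sum())
p2=p[:2]
for ax in ((.4402,-.0612),tuple(P[238,281][:2])):
    d=p2-np.array(ax); print(np.round(ax,4),np.linalg.norm(d).round(4), "angle",(np.arctan2(d[1],d[0])-np.radians(13)).round(3))
# edges of latch bar: direction of bar top
m=(abs(P[...,2]-.066)<.003)&(P[...,1]>-.10)&(P[...,1]<0.0)&(abs(P[...,0]-.44)<.03)&(g.max(2)-g.min(2)<30)
q=P[m][:,:2]; print(m.sum()); q=q-q.mean(0); w=np.linalg.svd(q,full_matrices=False)[2][0]; print("bar axis angle minus dock",(np.arctan2(w[1],w[0])-np.radians(13))%np.pi)
# others moved?
a=np.load("pics/top0.npz")["color"].astype(int); b=np.load("pics/t14.npz")["color"].astype(int)
d=abs(a-b).max(2); print("pliers",(d[70:165,240:290]>40).sum(),"ubend",(d[100:190,140:215]>40).sum(),"union",(d[125:165,385:425]>40).sum())
E
```

```text
w14 lip+y 937 median z 0.0578 slope/x mrad -1.19 range x -0.092 0.092
w14 lip-y 0
w14 bar 325 median z 0.1347 slope/x mrad 0.27 range x -0.049 0.024
s14 lip+y 183 median z 0.0593 slope/x mrad -2.26 range x -0.091 0.092
s14 lip-y 63 median z 0.0595 slope/x mrad 2.89 range x -0.09 0.091
s14 bar 127 median z 0.1363 slope/x mrad -2.49 range x -0.07 0.07
t14 lip+y 511 median z 0.0576 slope/x mrad -0.81 range x -0.091 0.092
t14 lip-y 341 median z 0.0574 slope/x mrad -3.49 range x -0.092 0.092
t14 bar 439 median z 0.1345 slope/x mrad -2.47 range x -0.07 0.07
post [ 0.4338 -0.0162  0.1013] 114
[ 0.4402 -0.0612] 0.0455 angle 1.484
[ 0.4425 -0.062 ] 0.0466 angle 1.532
629
bar axis angle minus dock 1.500107151082201
pliers 0 ubend 0 union 0
```

```bash
python3 -c "
from plant import robot
print(robot.close_job())"; python3 st.py
```

```text
the job is handed in; nothing more can be done
None
the job is handed in; nothing more can be done
```

The orange tray is stacked fully home on the blue tray and locked by the latch. I handed the job in at about 23 s of the 72 s allowed.

- **Stacking:** I lifted the tray by its handle and lowered it over the blue tray in steps of 1 mm or less. The lugs went into the sockets on the first descent, so I didn't need to search for them. The push up from contact came only at TCP height 0.2944 m (0.2945 m expected fully home). The net push at the wrist was about 10 N against the tray's weight.
- **Latch:** I swung it by the post until the push rose from 2 to 8.5 N at its stop, then let go and rose clear.
- **Level and height:** The wrist and top cameras put the lips at 57.4–57.8 mm (58 expected) and the bar top at 134.5–134.7 mm (135 expected). The slopes were up to 3.5 mrad.
- **Latch angle:** The bar's direction gave 1.50 rad. Post-to-axis estimates gave 1.48 and 1.53 rad, depending on where I took the axis to be.
- **Other items:** The pliers, U-bend and union showed no change in the top view. The wrist read no contact force at the end.

**Checks that disagreed:**
- The scene camera read all heights about 1.5 mm higher than the others, within its stated calibration.
- The wrist camera measured lengths about 1–2% short.
- My first level check used wrong units, and I redid it.
- My first move commands were refused for missing keys, and nothing moved.

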